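Change out a spent vacuum filter at a quick coupling

TASK

Take the spent amber filter off the vacuum port: push the coupling's blue sleeve down gently, only until it comes up against its stop and the filter pops up, then pull the filter out so the sleeve snaps back up, and stand the filter fully home in the empty red holder. Never lean hard on the port or yank at it, and leave the fresh filters and the other things on the bench alone.

Things in the scene. Friction and masses are not known exactly. Their poses are not given: they have to be found in the camera images.
- port: Fixed grey base plate 110 x 100 x 30 mm; origin at the centre of its underside, z up. On rubber on it stands an aluminium block 85 x 75 mm with a quick coupling pointing straight up on the plate's centre line. The coupling's blue sleeve ring: knurled, 42 mm across (46 over the knurls), 12 mm high; below it a flange 64 mm across, 6 mm thick, to push on, with finger tips astride the filter.
- sleeve (a joint): Spring travel of the blue sleeve, without its free play, m: 0 fully up, grows downwards. At about 0.0065 to 0.007 the jaws let go and the filter pops up 8 mm by itself; firm stop at 0.008. Let go after the pop, it stays at about 0.0065, held by the jaws on the nipple; it snaps up to 0 when the filter is drawn out.
- mount (a joint): How far the rubber-mounted block with the coupling is pushed (negative, down) or pulled (positive, up) from rest, m; 25 N for each 1 mm. Beyond 1.2 mm (30 N) either way the port is damaged.
- coupling_mouth (a point): Upper end of the coupling's inner tube, on the axis, 84 mm above the bench.
- used_filter: Spent filter, 90 g, locked upright in the coupling. Origin at the nipple's lower tip, z up. Above the tip: steel spigot 22 mm across (tapered tip) to 16 mm, groove 11 mm across to 24, collar 28 across to 27, neck 16 across to 33, amber capsule with orange band 30 across to 53. Origin 61 mm above the bench when locked, 69 popped up. Drawing it out takes up to 15 N; clear of the tube at 85 mm.
- used_holder: Empty red block 56 x 56 x 40 mm, fixed; origin at the centre of its underside, z up. A round hole 25 mm across with a 2 mm chamfer, 30 mm deep, in the middle of its top. Fully home, the filter's collar rests on the block's top, the filter's origin 16 mm above the bench.
- used_holder_mouth (a point): Centre of the red holder's hole at the top face, 40 mm above the bench.
- fresh_filter1: Fresh filter, same shape, white with a green band, standing in a green holder; leave alone.
- fresh_filter2: Another fresh filter in a green holder; leave alone.
- fresh_holder1: Green block, same as the red one, fixed, holding a fresh filter; origin at the centre of its underside.
- fresh_holder2: Green block, same as the red one, fixed, holding a fresh filter; origin at the centre of its underside.
- reagent_bottle: Closed bottle 56 mm across, 100 mm high; origin at the centre of its underside; leave alone.
- tip_box: Clear box with a yellow lid, 122 x 82 x 62 mm; origin at the centre of its underside; leave alone.
- marker: Marker pen 135 mm long, 12 mm thick, lying along its x axis; leave alone.
- beaker: Glass beaker 60 mm across, 60 mm high; origin at the centre of its underside; leave alone.
- tube_rack: Fixed blue rack 160 x 70 mm, 49 mm high with the tube caps; origin at the centre of its underside.
- block_top (a point): Centre of the aluminium block's top, 48 mm above the bench. The flange's flat upper face starts 18 to 32 mm above it (ring's top 12 mm higher): how high the ring is set on the sleeve (10 mm) and its free play (0 to 4 mm) are unknown, to be felt. Pushed down, the ring drags through its play at 2.5 N, then meets the spring: 5 to 9 N, rising to 9 to 14 N where the jaws let go, then a firm stop 1 mm on.
Not all that is in view belongs to the job. Leave any pink or yellow look-alike of the used_filter alone.

How it is judged:
By the outcome, as a careful person would: the job done as asked, in the order asked, and still so for the second after the job is handed in, with the robot touching nothing.
It also fails if it takes over 51 s, if anything falls off the work surface, if the arm or the gripper's body presses on something with over 40 N, if the wrist force passes 120 N, or if a joint passes its speed limit or range.

ROBOT

A 6-joint arm with a two-finger parallel gripper is mounted at the origin on the work surface. World frame = base frame: x ahead of the robot, y to its left, z up, the work surface at z = 0. Lengths are in m, angles in rad, forces in N, time in s.
With the tool pointing down it reaches from about 0.25 to 0.8 m from the base axis. Payload 8.5 kg.
Tool frame: the origin (TCP) lies on the front face of the gripper's body, between the roots of the fingers; the fingertips stand 73 mm ahead of it and the grasp point (between the pads) lies 54 mm ahead of it; z points along the fingers, y is the line along which they close (so a half turn about z gives the same grasp; the last joint's range is limited). The gripper opens to 85 mm and grips with 20 to 120 N. Pads are 22 mm wide; open, the fingers measure 114 mm over their backs; the gripper's body (76 mm by 85 mm) begins 54 mm behind the grasp point. The pads swing forward as they close: fully open they stand 13 mm farther back than shut.
Start: joints at [-1.338, 0.238, -0.013, 1.319, 0, 1.571], TCP at [0.121, -0.511, 0.304] pointing down, gripper open.
Joint ranges: [-2.66, 2.66], [-1.03, 1.9], [-1.14, 1.46], [-1.82, 2.27], [-1.45, 1.34], [-3.14, 3.14]. Speed limits (rad/s): [2.22, 2.22, 2.79, 3.14, 3.14, 3.14].

INTERFACE

Orientations are given as a 3x3 rotation matrix whose columns are the frame's x, y, z axes.
In Python, from workcell import r, sense, read_camera, ticket, spot_in, regions_of, landmark_of gives the robot as it stands. The module is installed in compiled form; this text tells all that it offers. Calls block until the motion is done:
- r.move_pose(position, orientation): joint-space move of the TCP to a pose.
- r.servo_line(position, attitude=None, v=0.15): straight line of the TCP; attitude=None keeps the orientation; v is the mean speed in m/s.
- r.movej(angles): joint-space move.
- r.move_gripper(opening, strength=None): finger opening in m; strength is the grip in N (None keeps the last); returns when the fingers have stopped.
- r.pause(seconds).
- r.solve_ik(position, orientation): joint angles nearest the present ones, or None.
- sense(): the state.
- read_camera(name): name is "scene" or "top" or "wrist"; returns a dict with "frame" (480x640x3 uint8, red, green, blue), "intrinsics" (3x3 intrinsics, pixels), "position" and "orientation" of the camera in the world; the wrist camera has in their place "mount" (4x4, takes a point from camera to tool coordinates, whose origin is the TCP and whose axes are the flange's). Camera axes: x right, y down, z forward; pixel columns grow to the right and rows downward; lengths in m; the calibration is good to about 2 mm. A picture is of the moment at which its call begins: read the wrist's pose just before it. There is no depth.
A pose or a line that the arm cannot do raises r.Unreachable and nothing moves.
- ticket.close_job(): hands the job in; it is judged then, once.
Trained networks look in a picture, given as the dict that the camera call returned (one of the last four; its "shot" number tells which), for a name from the list of things; names that differ only in an ending like _2 or _b are one class to them, and where a whole thing is asked for, a point or a joint stands for the part that bears it (a point fixed in the world has none). Each returns a list of dicts, best first, with "p" (0 to 1); they miss things now and then, are a little off and sometimes report something else, mostly with a low value. They report only what shows in the picture. A call takes as long as a camera call. They do not tell look-alikes from the thing itself.
- spot_in(picture, name): "location" ([column, row] in pixels, amid what is visible of it).
- regions_of(picture, name): "region" (480x640 bool, what is visible of it) and "location" ([column, row] in pixels, amid what is visible of it).
- landmark_of(picture, name): "location" ([column, row] in pixels: a listed point, or the origin of a listed thing).
The state is a dict: "time": time; "qpos": joint angles; "qvel": joint speeds; "effort": joint torques, N m; "position": TCP position; "ee_rot": TCP orientation; "wrist_force": force on the tool from outside, world axes, zero at the start; "ft_torque": the same for the moment, N m; "finger_gap": finger opening in m; "grip_force": force on a finger pad.
Only numpy, scipy, OpenCV 4.12 (cv2) and the standard library are available. Lean on these libraries where they do the work, as an engineer would, in place of code of your own. Each camera call takes 0.05 s, during which the arm holds its last target. There are 200 camera calls.

## Working session

There is one attempt and no reset: what is moved stays moved. The work goes in short steps, each a Python script; the robot and the scene stay as the last script left them, time stands still between calls to the robot, and variables do not carry over. Pictures are saved under pics/ and viewed, at most 10 in all, crops included, and the job is handed in when it is done.

```bash
mkdir -p pics; cat > h.py <<'E'
import numpy as np, cv2
from workcell import r, sense, read_camera, ticket, spot_in, regions_of, landmark_of
def save(p,n): cv2.imwrite('pics/'+n,p['frame'][:,:,::-1])
def campose(p,s=None):
    if 'mount' in p:
        T=np.eye(4);T[:3,:3]=s['ee_rot'];T[:3,3]=s['position'];T=T@np.array(p['mount']);return T[:3,3],T[:3,:3]
    return np.array(p['position']),np.array(p['orientation'])
def ray(p,uv,z,s=None):
    c,R=campose(p,s); d=R@np.linalg.solve(np.array(p['intrinsics']),[uv[0],uv[1],1]); return c+d*(z-c[2])/d[2]
E
python3 - <<'E'
from h import *
s=sense();print(s['time'],s['ee_rot'],s['wrist_force'])
Z=dict(port=0.02,coupling_mouth=.084,used_filter=.061,used_holder=0,used_holder_mouth=.04,block_top=.048,fresh_filter1=.016,reagent_bottle=0,tip_box=0,beaker=0,tube_rack=0,marker=0)
for c in('top','scene'):
    p=read_camera(c);save(p,c+'.png');print(c,np.round(p['position'],3))
    for n,z in Z.items():
        for d in landmark_of(p,n)[:3]:
            print(n,round(d['p'],2),np.round(d['location']),np.round(ray(p,d['location'],z),3))
print(sense()['time'])
E
```

```text
0.0 [[ 9.73014662e-01  2.30743048e-01 -3.36382509e-04]
 [ 2.30743293e-01 -9.73013647e-01  1.40563589e-03]
 [-2.96406166e-06 -1.44532234e-03 -9.99998956e-01]] [ 0.0071362  -0.58331488  0.64158552]
top [ 0.375 -0.018  1.401]
port 0.66 [278. 244.] [0.587 0.11  0.02 ]
port 0.65 [433. 266.] [ 0.536 -0.241  0.02 ]
port 0.42 [370. 232.] [ 0.616 -0.101  0.02 ]
coupling_mouth 0.92 [275. 240.] [0.588 0.11  0.084]
coupling_mouth 0.67 [279. 244.] [0.579 0.101 0.084]
used_filter 0.68 [325. 254.] [0.559 0.002 0.061]
used_filter 0.63 [296. 299.] [0.46  0.065 0.061]
used_filter 0.54 [270. 300.] [0.46  0.121 0.061]
used_holder 0.89 [370. 234.] [ 0.614 -0.101  0.   ]
used_holder_mouth 0.65 [367. 227.] [ 0.623 -0.093  0.04 ]
used_holder_mouth 0.54 [233. 190.] [0.709 0.21  0.04 ]
used_holder_mouth 0.19 [367. 297.] [ 0.467 -0.091  0.04 ]
block_top 0.79 [277. 241.] [0.591 0.108 0.048]
fresh_filter1 0.72 [366. 291.] [ 0.481 -0.091  0.016]
fresh_filter1 0.71 [435. 265.] [ 0.539 -0.246  0.016]
reagent_bottle 0.56 [230. 189.] [0.723 0.224 0.   ]
tip_box 0.56 [186. 308.] [0.445 0.319 0.   ]
tube_rack 0.62 [495
[... 292 characters left out ...]
sed_filter 0.74 [374. 285.] [0.581 0.114 0.061]
used_filter 0.73 [331. 282.] [0.632 0.05  0.061]
used_holder 0.66 [370. 314.] [0.595 0.119 0.   ]
used_holder 0.64 [288. 271.] [ 0.612 -0.091  0.   ]
used_holder 0.38 [369. 285.] [0.528 0.061 0.   ]
used_holder_mouth 0.86 [286. 257.] [ 0.617 -0.091  0.04 ]
block_top 0.72 [372. 290.] [0.581 0.11  0.048]
fresh_filter1 0.78 [330. 238.] [ 0.475 -0.097  0.016]
fresh_filter1 0.6 [264. 225.] [ 0.545 -0.243  0.016]
reagent_bottle 0.57 [368. 378.] [0.718 0.216 0.   ]
tip_box 0.78 [508. 324.] [0.433 0.322 0.   ]
beaker 0.93 [211. 274.] [ 0.733 -0.196  0.   ]
tube_rack 0.81 [204. 217.] [ 0.609 -0.392  0.   ]
marker 0.95 [280. 332.] [0.748 0.031 0.   ]
1.3
```

View pics/top.png

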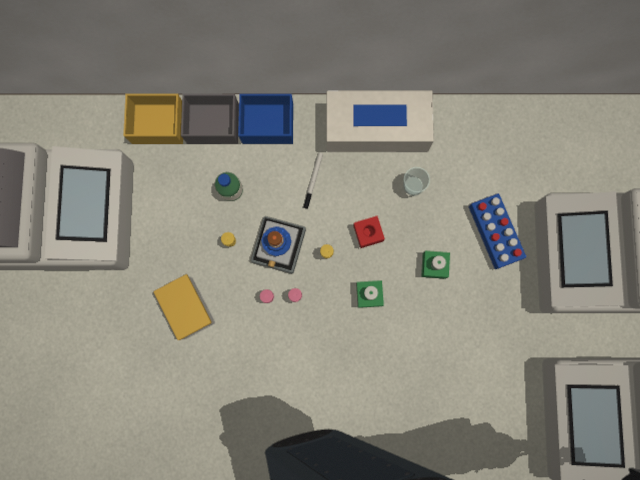

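View pics/scene.png

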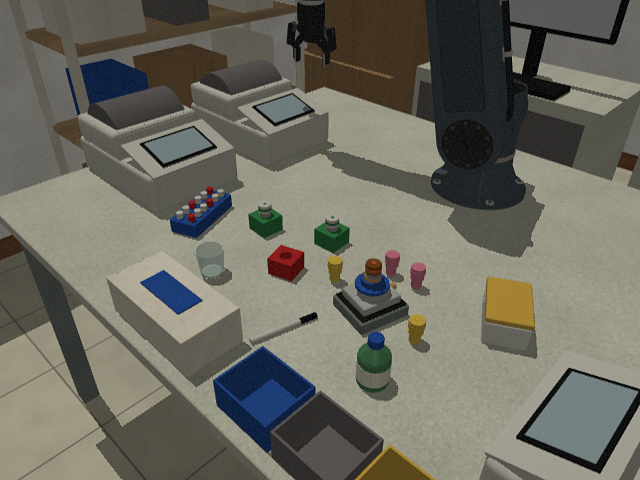

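The top view shows the amber filter in the port at (275,239), the red holder at (369,231), and pink and yellow look-alikes around the port. The scene view agrees: port at (372,280), holder at (287,257). Next I'll look from nearer with the wrist camera.

```bash
cat >> h.py <<'E'
R0=np.array([[1,0,0],[0,-1,0],[0,0,-1.]])
E
python3 - <<'E'
from h import *
import itertools
p=read_camera('wrist');print(np.round(p['mount'],3),p['intrinsics'][0][0])
def look(nm,xy,z,Z):
    r.move_pose([*xy,z],R0); s=sense(); print(s['time'],np.round(s['position'],4),s['wrist_force'],np.round(s['qpos'],2))
    p=read_camera('wrist');save(p,nm)
    for n,z in Z.items():
        for d in landmark_of(p,n)[:2]: print(n,round(d['p'],2),np.round(d['location']),np.round(ray(p,d['location'],z,s),4))
    for n,z in (('used_filter',.114),('sleeve',.08)):
      for d in regions_of(p,n)[:2]:
        print('reg',n,round(d['p'],2),np.round(d['location']),d['region'].sum(),np.round(ray(p,d['location'],z,s),4))
look('w1.png',(0.61,-0.092),.25,dict(used_holder_mouth=.04,used_holder=0))
look('w2.png',(0.57,.110),.28,dict(coupling_mouth=.084,block_top=.048,used_filter=.061,port=0))
E
```

```text
[[-0.    -0.964 -0.267  0.068]
 [ 1.    -0.     0.     0.   ]
 [-0.    -0.267  0.964 -0.071]
 [ 0.     0.     0.     1.   ]] 376.2826700388922
3.65 [ 0.6098 -0.0929  0.2502] [ 0.93506449 -0.68271006  0.06084325] [-0.15  0.42  0.11  1.26 -0.    2.99]
used_holder_mouth 0.92 [328. 225.] [ 0.6131 -0.0981  0.04  ]
used_holder_mouth 0.61 [326. 367.] [ 0.4886 -0.0964  0.04  ]
used_holder 0.94 [323. 211.] [ 0.6163 -0.0937  0.    ]
reg used_filter 0.86 [204. 281.] 1613 [ 0.5966 -0.0239  0.114 ]
reg used_filter 0.72 [ 85. 368.] 548 [0.5381 0.0562 0.114 ]
reg sleeve 0.77 [ 48. 262.] 4929 [0.5966 0.0919 0.08  ]
8.7833 [0.57 0.11 0.28] [-0.01546827  0.49896264 -0.30225787] [ 0.19  0.34  0.07  1.3  -0.   -2.95]
coupling_mouth 0.6 [525. 304.] [ 0.514  -0.0467  0.084 ]
coupling_mouth 0.29 [575. 167.] [ 0.6178 -0.0665  0.084 ]
block_top 0.68 [575. 168.] [ 0.6146 -0.0903  0.048 ]
used_filter 0.97 [362. 311.] [0.4966 0.076  0.061 ]
used_filter 0.95 [300. 311.] [0.4968 0.128  0.061 ]
port 0.56 [324. 193.] [0.5874 0.1079 0.    ]
reg used_filter 0.97 [185. 189.] 1549 [0.6067 0.1956 0.114 ]
reg used_filter 0.96 [448. 224.] 1453 [0.5842 0.0288 0.114 ]
reg sleeve 0.85 [322. 188.] 3773 [0.6025 0.1098 0.08  ]
```

View pics/w2.png

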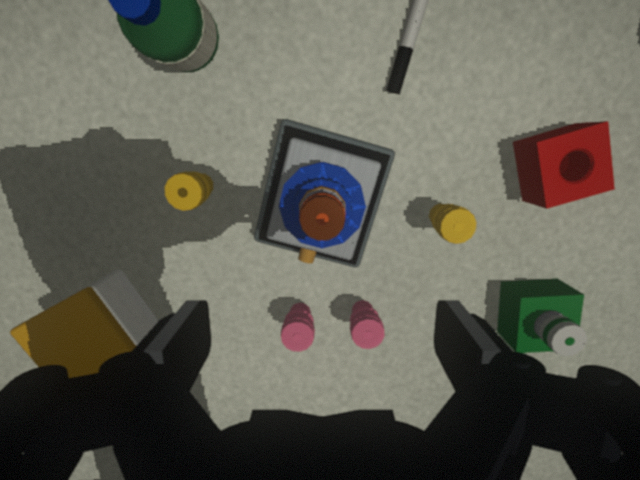

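View pics/w1.png

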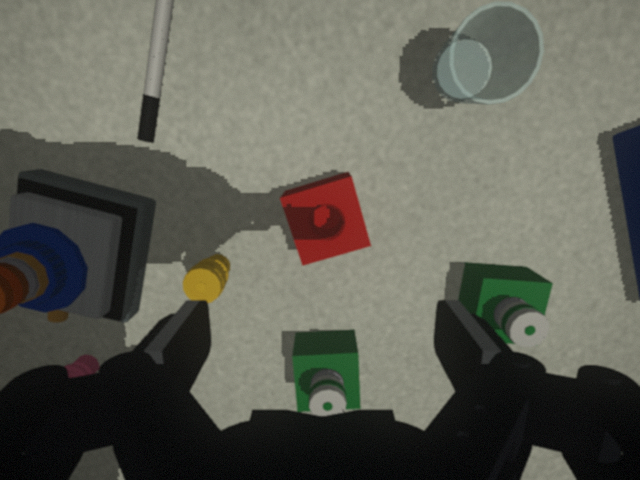

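w2 shows the amber cap top at (322,218), the blue flange disc centred near (322,204), and the port's orange tab towards the robot at (308,255). w1 shows the red holder's top face centred at (326,220), hole empty.

```bash
python3 - <<'E'
from h import *
s=sense();p=read_camera('wrist');f=p['frame'].astype(int)
hsv=cv2.cvtColor(p['frame'],cv2.COLOR_RGB2HSV);h,sa,v=hsv[...,0],hsv[...,1],hsv[...,2]
blue=((h>100)&(h<130)&(sa>120)).astype(np.uint8);blue[:, :250]=0;blue[:,400:]=0;blue[:150]=0
c=max(cv2.findContours(blue,0,2)[0],key=cv2.contourArea);e=cv2.fitEllipse(cv2.convexHull(c));print('flange',e)
for z in(.066,.073,.08):print(z,ray(p,e[0],z,s))
o=((h<14)&(sa>150)).astype(np.uint8);o[:160]=0;o[246:]=0;o[:,:260]=0;o[:,400:]=0
c=max(cv2.findContours(o,0,2)[0],key=cv2.contourArea);print('amber',cv2.boundingRect(c),cv2.minEnclosingCircle(c))
print('cap',ray(p,(322,217),.114,s))
# holder in w1
im=cv2.imread('pics/w1.png');hs=cv2.cvtColor(im,cv2.COLOR_BGR2HSV);m=((hs[...,0]<8)|(hs[...,0]>172))&(hs[...,1]>150)&(hs[...,2]>150);m=m.astype(np.uint8);m[:160]=0;m[290:]=0;m[:,:270]=0;m[:,390:]=0
c=max(cv2.findContours(m,0,2)[0],key=cv2.contourArea);q=cv2.minAreaRect(c);print('holder',q)
s1=dict(position=[.6098,-.0929,.2502],ee_rot=R0);print(ray(p,q[0],.04,s1),ray(p,(325,220),.04,s1))
w2h=ray(p,(577,165),.04,s);print('holder from w2',w2h)
E
```

```text
flange ((321.85064697265625, 204.5345001220703), (84.28611755371094, 85.0680923461914), 115.49359130859375)
0.066 [0.58822192 0.10984935 0.066     ]
0.073 [0.58944613 0.1098474  0.073     ]
0.08 [0.59067033 0.10984545 0.08      ]
amber (300, 193, 44, 46) ((321.79302978515625, 215.69467163085938), 22.920238494873047)
cap [0.58854032 0.10974333 0.114     ]Traceback (most recent call last):
  File "<stdin>", line 12, in <module>
ValueError: max() iterable argument is empty
```

```bash
python3 - <<'E'
from h import *
X,Y=.5885,.1098
r.move_gripper(.053,20)
r.move_pose([X,Y,.165],R0)
r.pause(.2)
f0=np.array(sense()['wrist_force']);z=.165;print(sense()['time'],f0,sense()['finger_gap'])
tr=[];zc=None
while z>.127:
    z-=.001; r.servo_line([X,Y,z],R0,v=.02)
    s=sense();f=s['wrist_force']-f0;tr.append((round(z,4),round(s['position'][2],4),*np.round(f,1)))
    if f[2]>1.5 : break
for t in tr[-4:]:print(t)
print(s['time'])
E
```

```text
10.35 [-0.63798537 -0.57664413 -0.03956301] 0.05281788158217233
(0.162, np.float64(0.1618), np.float64(0.6), np.float64(0.9), np.float64(-0.9))
(0.161, np.float64(0.1609), np.float64(0.3), np.float64(1.2), np.float64(-0.2))
(0.16, np.float64(0.1599), np.float64(0.2), np.float64(1.3), np.float64(0.4))
(0.159, np.float64(0.1589), np.float64(1.3), np.float64(0.5), np.float64(1.6))
11.85
```

```bash
python3 - <<'E'
from h import *
X,Y=.5885,.1098
f0=np.array([0,0,0]);z=.159
def F():
    a=[sense()['wrist_force']]
    for _ in range(3): r.pause(.02);a.append(sense()['wrist_force'])
    return np.mean(a,0)
print(np.std([F()[2] for _ in range(3)]))
while z>.130:
    z-=.001; r.servo_line([X,Y,z],R0,v=.03)
    f=F();s=sense();print(round(z,4),round(s['position'][2],5),np.round(f,1),round(s['time'],2))
    if f[2]>4 : break
E
```

```text
0.16559685141049227
0.158 0.15797 [ 0.2  0.2 -0. ] 12.3
0.157 0.15695 [ 0.4  0.2 -0.1] 12.6
0.156 0.15598 [ 0.3  0.1 -0.2] 12.9
0.155 0.15491 [ 0.2  0.3 -0.1] 13.2
0.154 0.15394 [-0.2 -0.   0.3] 13.5
0.153 0.15295 [ 0.1 -0.2  0.1] 13.8
0.152 0.15195 [ 0.1 -0.  -0.2] 14.1
0.151 0.15097 [-0.1 -0.3 -0.2] 14.4
0.15 0.14996 [-0.1 -0.2 -0.2] 14.7
0.149 0.14893 [ 0.   0.4 -0. ] 15.0
0.148 0.14798 [-0.2  0.1  0.2] 15.3
0.147 0.14698 [-0.1 -0.2  0.2] 15.6
0.146 0.14596 [-0.2  0.1 -0.1] 15.9
0.145 0.14497 [-0.1 -0.3  0.3] 16.2
0.144 0.14396 [ 0.3 -0.1  0.4] 16.5
0.143 0.14297 [ 0.2  0.  -0.1] 16.8
0.142 0.14197 [-0.3  0.2  0.1] 17.1
0.141 0.14094 [ 0.  -0.   0.1] 17.4
0.14 0.13994 [-0.2  0.3 -0.3] 17.7
0.139 0.13896 [-0.  -0.1  0.5] 18.0
0.138 0.13796 [ 0.   0.5 -0.3] 18.3
0.137 0.13716 [-0.6 -0.1  2.3] 18.6
0.136 0.13652 [-1.3  0.1  6.5] 18.9
```

```bash
python3 - <<'E'
from h import *
X,Y=.5885,.1098
z=.136;fp=6.5;z0=.1365
def F():
    a=[sense()['wrist_force']]
    for _ in range(2): r.pause(.02);a.append(sense()['wrist_force'])
    return np.mean(a,0)
while z>.124:
    s=sense();d=.001 if z0-s['position'][2]<.0042 else .0004
    z-=d; r.servo_line([X,Y,z],R0,v=.03)
    f=F();s=sense();zz=s['position'][2];print(round(z,4),round(zz,5),np.round(f,1),round(s['time'],2))
    if f[2]>17.5 or (z0-zz>.006 and f[2]-fp>2.5): break
    fp=f[2]
p=read_camera('wrist');save(p,'w3.png')
E
```

```text
0.135 0.13564 [-1.7 -0.4  7.5] 19.18
0.134 0.13473 [-1.5 -0.7  7.6] 19.47
0.133 0.1338 [-2.  -0.5  8.9] 19.75
0.132 0.13286 [-2.8 -0.6  9.5] 20.03
0.131 0.13187 [-2.2 -0.6  9.5] 20.32
0.1306 0.13155 [-2.4 -0.9 10.4] 20.6
0.1302 0.1312 [-2.3 -0.6 10.1] 20.88
0.1298 0.13083 [-2.3 -0.6 10.9] 21.17
0.1294 0.13014 [-1.7 -0.1  7.6] 21.45
0.129 0.12985 [-3.3 -0.7  9.4] 21.73
0.1286 0.12948 [-2.6 -0.5 10. ] 22.02
0.1282 0.12912 [-2.4  0.2 10. ] 22.3
0.1278 0.12875 [-2.4 -0.8 10.5] 22.58
0.1274 0.12865 [-3.  -0.6 12.1] 22.87
0.127 0.12849 [-3.6 -1.1 14.8] 23.15
```

View pics/w3.png

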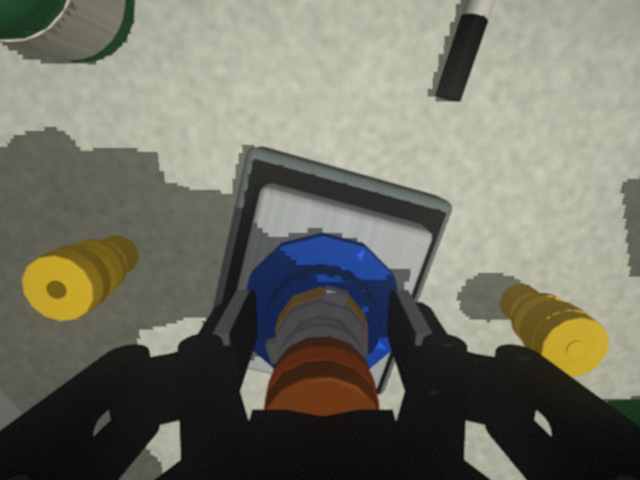

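w3 shows the filter popped up: its grey collar now stands clear above the blue ring at (322,330), with the fingers astride at (235,320) and (405,320). The force dropped at release, then rose at the stop. Next: lift, grip, pull.

```bash
python3 - <<'E'
from h import *
X,Y=.5885,.1098
r.servo_line([X,Y,.163],R0,v=.06)
r.move_gripper(.02,40)
r.pause(.1);s=sense();print(s['time'],s['finger_gap'],s['grip_force'],np.round(s['wrist_force'],1),s['position'])
z=.163
while z<.180:
    z+=.003;r.servo_line([X,Y,z],R0,v=.03);s=sense();print(round(z,3),round(s['position'][2],4),np.round(s['wrist_force'],1),round(s['time'],2))
r.servo_line([X,Y,.225],R0,v=.1)
s=sense();p=read_camera('wrist');save(p,'w4.png');print(s['time'],s['finger_gap'],np.round(s['qpos'],2))
s1=dict(position=[.6098,-.0929,.2502],ee_rot=R0)
for uv in((325,220),(326.5,220)):print(ray(p,uv,.04,s1))
E
```

```text
24.375 0.02858538348179841 40.33622145652771 [-2.2  0.1  6.8] [0.5884801  0.10984886 0.16310419]
0.166 0.1664 [-1.   0.5  0.9] 24.62
0.169 0.1693 [-1.3  0.2  1.9] 24.88
0.172 0.1728 [-1.1  0.3  4.5] 25.12
0.175 0.1751 [ 0.2 -0.  -0.7] 25.38
0.178 0.1781 [ 0.2 -0.1 -0.7] 25.62
0.181 0.1812 [ 0.  -0.7 -0.9] 25.88
26.4667 0.02903241868900252 [ 0.18  0.4   0.01  1.19  0.   -2.96]
[ 0.6167549 -0.0954364  0.04     ]
[ 0.61675458 -0.09658034  0.04      ]
```

View pics/w4.png

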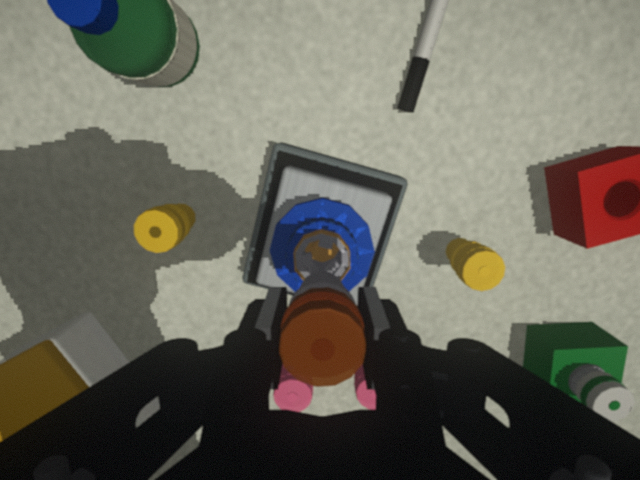

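w4 shows the filter out and held at (322,335), upright, with the mouth and the blue sleeve free at (322,245). On to the holder.

```bash
python3 - <<'E'
from h import *
a=-.337;c,s_=np.cos(a),np.sin(a);Rh=np.array([[c,-s_,0],[s_,c,0],[0,0,1]])@R0;np.save('Rh.npy',Rh)
r.servo_line([.6165,-.0955,.200],Rh,v=.15)
r.pause(.2);s=sense();p=read_camera('wrist');save(p,'w5.png');print(s['time'],s['finger_gap'],s['position'],np.round(s['qpos'],2),np.round(s['wrist_force'],1))
for d in landmark_of(p,'used_holder_mouth')[:2]:print(d['p'],d['location'],ray(p,d['location'],.04,s))
hs=cv2.cvtColor(p['frame'],cv2.COLOR_RGB2HSV);m=(((hs[...,0]<6)|(hs[...,0]>170))&(hs[...,1]>150)&(hs[...,2]>120)).astype(np.uint8);m[260:]=0
c=max(cv2.findContours(m,0,2)[0],key=cv2.contourArea);q=cv2.minAreaRect(c);print(q,ray(p,q[0],.04,s))
E
```

```text
28.2583 0.0283316262850265 [ 0.61652265 -0.09489895  0.20013605] [-0.15  0.45  0.04  1.16  0.   -2.96] [-0.1 -0.1 -0.4]
0.57 [323.4, 247.1] [ 0.61639886 -0.09591215  0.04      ]
((324.2675476074219, 247.805419921875), (86.02011108398438, 88.29927825927734), 53.97262954711914) [ 0.61577177 -0.09628122  0.04      ]
```

View pics/w5.png

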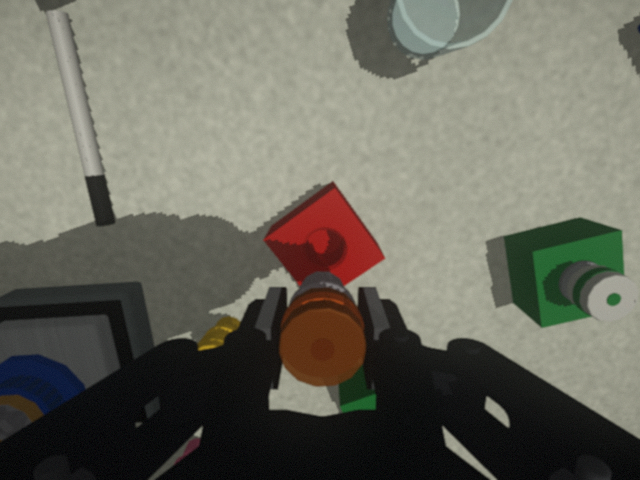

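w5 shows the held filter at (322,340) and the holder's hole at (324,246), matching the target. Lowering with a force check.

```bash
python3 - <<'E'
from h import *
Rh=np.load('Rh.npy');x,y=.6163,-.096
r.servo_line([x,y,.143],Rh,v=.12)
z=.143
while z>.107:
    z-=.003 if z>.114 else .001
    r.servo_line([x,y,z],Rh,v=.04);s=sense();f=s['wrist_force'];print(round(z,3),round(s['position'][2],4),np.round(f,1),round(s['time'],2))
    if f[2]>5 or np.hypot(f[0],f[1])>8:break
p=read_camera('wrist');save(p,'w6.png')
E
```

```text
0.14 0.1405 [-0.1  0.3 -0.7] 29.23
0.137 0.1369 [-0.7  0.2 -1.6] 29.48
0.134 0.1337 [ 0.6  0.2 -0.3] 29.73
0.131 0.1308 [ 0.3  0.2 -0.2] 29.98
0.128 0.1277 [-0.  -0.2 -0. ] 30.23
0.125 0.1248 [-0.8 -0.5 -1. ] 30.48
0.122 0.1218 [ 0.2  0.  -1.2] 30.73
0.119 0.1188 [-1.1 -0.8 -1.2] 30.98
0.116 0.1158 [ 0.3  0.7 -0.3] 31.23
0.113 0.1128 [ 0.7 -0.2 -0.8] 31.48
0.112 0.1124 [-2.5 -0.5  4.1] 31.73
0.111 0.1124 [-5.   0.2 13.3] 31.98
```

View pics/w6.png

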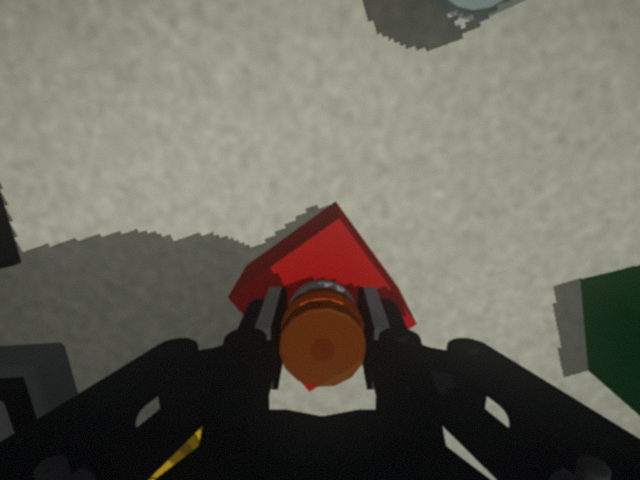

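w6 shows the collar down at the red block's face at (322,290). Contact came about 2 mm early, so this is either the collar or the fingertips. I'll relieve the load, release, lift and check.

```bash
python3 - <<'E'
from h import *
Rh=np.load('Rh.npy');x,y=.6163,-.096
r.servo_line([x,y,.1128],Rh,v=.03)
r.move_gripper(.05,40)
r.pause(.2);print(sense()['time'],sense()['wrist_force'])
r.servo_line([x,y,.23],Rh,v=.2)
s=sense();p=read_camera('wrist');q=read_camera('scene')
for pic,ss in((p,s),(q,None)):
  for n,z in(('used_filter',.016),('used_holder_mouth',.04)):
    for d in landmark_of(pic,n)[:5]:print(n,round(d['p'],2),np.round(d['location']),np.round(ray(pic,d['location'],z,ss),4))
a=cv2.resize(p['frame'][160:400,200:440],(400,400));b=cv2.resize(q['frame'][200:320,250:430],(600,400),interpolation=2)
cv2.imwrite('pics/chk.png',cv2.resize(np.hstack([a,b]),(800,320))[:,:,::-1]);print(s['time'])
E
```

```text
32.825 [ 0.02861226 -0.24752485 -0.32107331]
used_filter 0.69 [323. 228.] [ 0.6154 -0.0967  0.016 ]
used_filter 0.68 [150. 442.] [0.4771 0.1197 0.016 ]
used_filter 0.65 [287. 265.] [ 0.6132 -0.0922  0.016 ]
used_filter 0.64 [415. 348.] [0.6196 0.2404 0.016 ]
used_filter 0.61 [414. 287.] [0.4838 0.1412 0.016 ]
used_filter 0.55 [391. 276.] [0.4912 0.0876 0.016 ]
used_filter 0.54 [332. 281.] [0.5849 0.0124 0.016 ]
used_holder_mouth 0.95 [287. 258.] [ 0.617  -0.0861  0.04  ]
33.5583
```

View pics/chk.png

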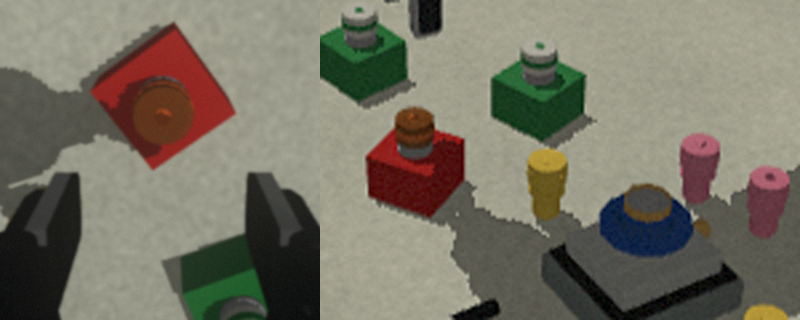

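The check picture shows the filter standing in the red holder, the port empty with its sleeve up, and the look-alikes untouched. To confirm it is fully home, I'll touch the cap gently with shut fingers; the top should be at z = 0.069.

```bash
python3 - <<'E'
from h import *
Rh=np.load('Rh.npy');x,y=.6163,-.096
r.move_gripper(0,20)
r.servo_line([x,y,.152],Rh,v=.15);r.pause(.1)
z=.152
while z>.138:
    z-=.001;r.servo_line([x,y,z],Rh,v=.03);s=sense();f=s['wrist_force']
    print(round(z,3),round(s['position'][2]-.073,4),np.round(f,1),round(s['time'],2))
    if f[2]>6:break
E
```

```text
0.151 0.0785 [-0.1 -0.7  0.9] 35.41
0.15 0.077 [0.2 0.4 0. ] 35.66
0.149 0.0759 [ 0.6 -0.7  0.4] 35.91
0.148 0.0749 [-0.8 -0.4  0.3] 36.16
0.147 0.074 [-0.3 -0.1 -0.1] 36.41
0.146 0.0729 [-0.6  0.7  0.2] 36.66
0.145 0.0719 [ 0.3 -0.6 -0.2] 36.91
0.144 0.0709 [ 0.  -1.   0.2] 37.16
0.143 0.0699 [ 0.4 -0.5 -0. ] 37.41
0.142 0.0689 [-0.4 -0.2  0.3] 37.66
0.141 0.0687 [-1.4 -0.7  5.2] 37.91
0.14 0.0686 [-3.6  1.5 13.8] 38.16
```

Contact came at z = 0.0688, so the filter is fully home. Retracting and handing in.

```bash
python3 - <<'E'
from h import *
Rh=np.load('Rh.npy')
r.servo_line([.6163,-.096,.22],Rh,v=.12)
r.pause(.3);print(sense()['time'],sense()['wrist_force'])
print(ticket.close_job())
E
```

```text
39.275 [-0.29222376  0.73025252  0.10496243]
the job is handed in; nothing more can be done
None
```

The spent amber filter is out of the port and fully home in the red holder, and the job was handed in at 39.3 s; the sleeve looks back up in the last picture, and the peak push on the port was about 15 N.

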